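# Find the high spot of a wooden wheel blank

## Task

Slowly turn the crank on the checking stand (never faster than a full turn in three seconds) and watch how the dial needle swings, to find the high spot of the wooden wheel blank. Leave the blank standing still with its high spot at the fixed brass pointer, where the feeler is pushed farthest out and the needle stands at the anticlockwise end of its swing, seen from above, and let go. Leave the wooden block and the marking gauge on the stand's board where they lie.

Things in the scene. Friction and masses are not known exactly. Their poses are not given: they have to be found in the camera images.
- stand: checking stand: plywood board 365 x 300 x 20 mm fixed to the bench. A dark wooden disc (the blank, 170 mm across, 40 mm thick, top 80 mm above the bench) lies level on its spindle, 10 mm off centre, so that its rim reaches 95 mm from the axis at the high spot and 75 mm opposite. Origin on the spindle axis at bench height; x points level to the pointer, feeler and dial; z up
- spindle (a point): point on the upright turning axis, 105 mm above the bench (level with the top of the crank's arm). The needle and white dial reach 100 mm above the bench, 125 to 240 mm from the axis on the stand's +x side; a spindle nut 22 mm across stands on the axis to 117 mm
- pointer_tip (a point): tip of the fixed brass pointer, 98.5 mm from the axis, 76 mm above the bench, aimed at the axis; the high spot is home when the gap between rim and tip is least (about 3 mm). The steel feeler roller that rides on the rim is just below it
- knob_grip (a point): middle of the crank's upright round wooden knob, 28 mm in diameter, from 107 to 157 mm above the bench, 60 mm from the turning axis. It spins freely on its own pin, so a grip of constant orientation can carry it round in a circle. Under it is the steel crank arm, 22 mm wide, top 105 mm above the bench
- crank (a joint): crank angle, rad, positive anticlockwise from above; at 0 the knob lies towards the pointer (stand's +x). It turns endlessly either way, with a light drag (about 2 N at the knob at 1 rad/s), and stays where left. The blank is clamped to it and turns with it, at an angle to the knob that differs each time and is not told
- needle (a joint): angle of the black needle, 75 mm long, over the dial, rad; 0 points away from the spindle, positive anticlockwise from above. It follows the feeler: about +1.0 with the high spot at the pointer, -1.0 with the low spot there, nearly as the cosine of the angle between high spot and pointer: one peak per turn. Not to be pushed by hand
- offcut: bystander: wooden block 75 x 35 x 28 mm lying on the stand's board beside the blank; origin under its middle
- gauge: bystander: wooden marking gauge, 100 x 32 x 30 mm, lying on the stand's board on the other side; origin under its middle

How it is judged:
By the outcome, as a careful person would: the job done as asked, in the order asked, and still so for the second after the job is handed in, with the robot touching nothing.
It also fails if it takes over 48 s, if anything falls off the work surface, if the arm or the gripper's body presses on something with over 40 N, if the wrist force passes 120 N, or if a joint passes its speed limit or range.

## Robot

A 7-joint arm with a two-finger parallel gripper is mounted at the origin on the work surface. World frame = base frame: x ahead of the robot, y to its left, z up, the work surface at z = 0. Lengths are in m, angles in rad, forces in N, time in s.
With the tool pointing down it reaches from about 0.4 to 0.875 m from the base axis. Payload 19.3 kg.
Tool frame: the origin (TCP) lies at the very end of the fingers, on their centre line; the grasp point (between the pads) lies 19 mm behind it; z points along the fingers, y is the line along which they close (so a half turn about z gives the same grasp; the last joint's range is limited). The gripper opens to 85 mm and grips with 20 to 120 N. Pads are 22 mm wide; open, the fingers measure 114 mm over their backs; the gripper's body (76 mm by 85 mm) begins 54 mm behind the grasp point. The pads swing forward as they close: fully open they stand 13 mm farther back than shut.
Start: joints at [1.207, 0.521, -0.036, 1.599, 0.021, 1.021, -0.113], TCP at [0.181, -0.598, 0.208] pointing down, gripper open.
Joint ranges: [-2.91, 2.91], [-0.3, 2.13], [-1.5, 1.42], [0.17, 2.43], [-1.26, 4.41], [0.16, 1.93], [-2.52, 2.52]. Speed limits (rad/s): [1.89, 1.89, 2.39, 2.39, 3.01, 3.01, 3.01].

## Interface

Orientations are given as [roll, pitch, yaw] about the fixed x, y, z axes, in that order (R = Rz(yaw) Ry(pitch) Rx(roll)).
In Python, from workcell import monitor, optics, job_done gives the robot as it stands.
- The arm moves only by the shell command python3 -m handwheel 'ROWS' [FORCE]. ROWS is JSON, a list of rows, each an object of numbers: "dx", "dy", "dz": the shift along the tool's x, y, z in cm; "wx", "wy", "wz": the turn, a rotation vector about the tool's x, y, z in rad; "claw": the opening in per cent of the stroke, from 0 (shut) to 100 (fully open). A call has 1 to 8 rows; each row shifts and turns the commanded pose from where the row before left it, along the tool's axes as they then stand; what a row does not reach is not made up. A row lasts 1/8 s, in which the tool goes at most 62.5 mm and 10.7 degrees, less where a joint would pass 70% of its speed; a pose out of reach is approached as far as the arm can. A call with a gripper value outside its range is refused whole. The fingers move at their own pace and stop on an object; FORCE is the grip in N (left out, the last holds). Time passes only in rows, so rows that do not move let the fingers close. It gives the time, the measured TCP pose, the force, the opening and the grip force at its end, in the units of the state.
- monitor.observe(): the state, without advancing time (a new reading comes with each control period).
- optics.grab_frame(name): name is "scene" or "top"; returns a dict with "frame" (400x640x3 uint8, blue, green, red), "fovy" (degrees; the focal length in pixels is half the picture's height over the tangent of half this angle, whatever the lens; pixels are square), "cx", "cy" (the principal point, pixels), "k1" (the pictures are not rectified: a ray, as slopes to the right and down, at radius r is drawn at 1 + k1 r^2 times it, then the intrinsics apply), "R" (3x3) and "t" (3): a world point X has camera coordinates R X + t. Camera axes: x right, y down, z forward; pixel columns grow to the right and rows downward; lengths in m; the calibration is good to about 2 mm. A picture is of the moment at which its call begins. There is no depth.
- job_done(): hands the job in; it is judged then, once.
Trained networks look in the newest picture that a camera, given by its name, has taken for a name from the list of things; names that differ only in an ending like _2 or _b are one class to them, and where a whole thing is asked for, a point or a joint stands for the part that bears it (a point fixed in the world has none). Each returns a list of dicts, best first, with "p" (0 to 1); they miss things now and then, are a little off and sometimes report something else, mostly with a low value. They report only what shows in the picture. A call takes as long as a camera call.
- optics.masks_of(name, camera): "region" (400x640 bool, what is visible of it) and "rect" ([left, top, width, height] in pixels, round what is visible of it).
The state is a dict: "clock": time; "qpos": joint angles; "qd": joint speeds; "joint_efforts": joint torques, N m; "position": TCP position; "tool_rot": TCP orientation; "force": force on the tool from outside, world axes, zero at the start; "moment": the same for the moment, N m; "grip_width": finger opening in m; "finger_force": force on a finger pad.
Only numpy, scipy, OpenCV 4.12 (cv2) and the standard library are available. Lean on these libraries where they do the work, as an engineer would, in place of code of your own. Each camera call takes 0.05 s, during which the arm holds its last target. There are 200 camera calls.

## Working session

There is one attempt and no reset: what is moved stays moved. The work goes in short steps, Python scripts to look and compute and a shell command to move; the robot and the scene stay as the last step left them, time stands still between calls to the robot, and variables do not carry over. Pictures are saved under pics/ and viewed, at most 10 in all, crops included, and the job is handed in when it is done.

```bash
mkdir -p pics; ls; python3 - <<'E'
from workcell import monitor, optics
import cv2
s=monitor.observe(); print(s)
for n in("top","scene"):
    f=optics.grab_frame(n); cv2.imwrite(f"pics/{n}0.png",f["frame"]); print({k:v for k,v in f.items() if k!="frame"})
    for o in("stand","knob_grip","needle","offcut","gauge","crank"):
        print(n,o,[(round(m["p"],2),m["rect"]) for m in optics.masks_of(o,n)[:2]])
E
```

```text
pics
{'clock': 0.0, 'qpos': array([ 1.20682079,  0.52199608, -0.03633669,  1.59999849,  0.02117757,
        1.02111891, -0.11283316]), 'qd': array([-1.28676915e-03,  7.16994962e-04, -1.13018779e-03, -1.93237938e-04,
        1.54683464e-03,  4.20131609e-05, -1.20694447e-04]), 'joint_efforts': array([ 4.93870139e-04, -9.27107477e+01,  1.98023558e+00, -3.69933200e+01,
        1.79039704e-02,  8.10793368e-03, -5.18239437e-05]), 'position': array([ 0.18084757, -0.59787939,  0.20734023]), 'tool_rot': array([-3.14045732e+00,  5.83377407e-05,  2.93728589e-01]), 'force': array([-0.10103398,  0.31879154, -0.71877512]), 'moment': array([-0.0196333 , -0.00066513, -0.02181802]), 'finger_force': 0.0, 'grip_width': 0.0854837297274433}
{'fovy': 57.913780249780814, 'cx': 318.99430307544833, 'cy': 208.43344784748172, 'k1': -0.07630426973081915, 'R': array([[ 0.00224241, -0.99993135,  0.01150035],
       [-0.98775498, -0.00400884, -0.15596163],
       [ 0.15599703, -0.0110098 , -0.98769616]]), 't': array([0.03851847, 0.60963301, 0.67211238])}
top stand [(0.97, [200.7, 107.5, 183.6, 209.5]), (0.18, [222
[... 181 characters left out ...]
[221.5, 236.1, 28.1, 34.2])]
top gauge [(0.89, [346.4, 207.5, 23.9, 50.9])]
top crank [(0.92, [247.8, 196.2, 92.6, 92.4])]
{'fovy': 53.89950207264154, 'cx': 328.0727118556412, 'cy': 200.36156970205818, 'k1': -0.09818050718716854, 'R': array([[-0.05908667,  0.99824855,  0.00293297],
       [ 0.78687123,  0.04838276, -0.61521767],
       [-0.61428205, -0.03404329, -0.78835183]]), 't': array([-0.02145347, -0.42343489,  1.19640197])}
scene stand [(0.6, [268.9, 147.6, 188.5, 186.4])]
scene knob_grip []
scene needle [(0.52, [340.8, 235.3, 30.4, 34.4])]
scene offcut [(0.97, [389.6, 170.2, 25.5, 36.5])]
scene gauge [(0.71, [276.8, 180.1, 15.0, 39.1])]
scene crank [(0.93, [303.2, 152.8, 81.7, 72.6])]
```

```bash
python3 - <<'E'
import cv2,numpy as np
a=cv2.imread("pics/top0.png")[95:325,180:400]; b=cv2.imread("pics/scene0.png")[135:345,250:470]
cv2.imwrite("pics/a.png",np.hstack([cv2.resize(a,(400,418)),cv2.resize(b,(400,418))]))
E
```

```text
(no output)
```

View pics/a.png

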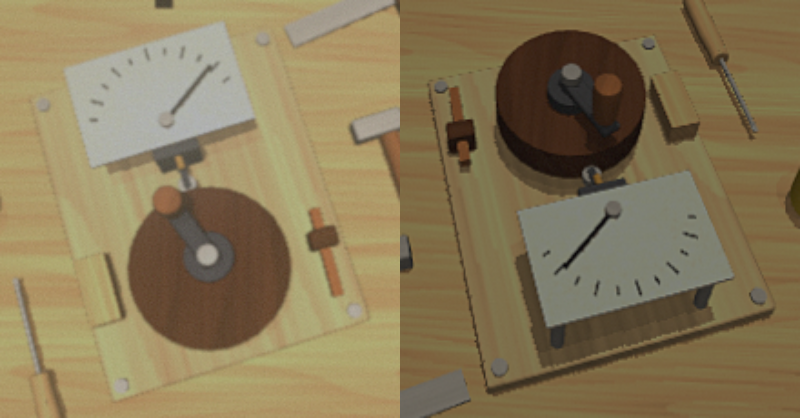

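```bash
cat > h.py <<'E'
import numpy as np, cv2
from workcell import monitor, optics
def K(f):
    F=200/np.tan(np.radians(f["fovy"])/2); return F
def ray(f,u,v):
    F=K(f); M=np.array([[F,0,f["cx"]],[0,F,f["cy"]],[0,0,1]])
    p=cv2.undistortPoints(np.array([[[u,v]]],float),M,np.array([f["k1"],0,0,0,0.]))[0,0]
    R=f["R"]; return -R.T@f["t"], R.T@np.array([p[0],p[1],1])
def at(f,u,v,z):
    c,d=ray(f,u,v); return c+d*(z-c[2])/d[2]
def pix(f,X):
    F=K(f);c=f["R"]@np.array(X)+f["t"];s=c[:2]/c[2];s=s*(1+f["k1"]*(s@s)); return s*F+[f["cx"],f["cy"]]
E
python3 - <<'E'
from h import *
T=optics.grab_frame("top");S=optics.grab_frame("scene")
def pa(u,v): return 180+u*.55,95+v*230/418
def pb(u,v): return 250+(u-400)*.55,135+v*210/418
for n,f,p,L in(("top",T,pa,dict(nut=(207,255,.117),knob=(167,199,.157),hub=(166,120,.1),tip=(215,64,.1),bolt=(43,104,.02),bolt2=(264,39,.02),bolt3=(354,311,.02),bolt4=(121,385,.02))),
 ("scene",S,pb,dict(nut=(571,72,.117),knob=(608,84,.157),hub=(613,209,.1),tip=(565,267,.1),bolt=(758,297,.02),bolt2=(500,367,.02),bolt3=(440,87,.02),bolt4=(649,43,.02)))):
    for k,(u,v,z) in L.items(): print(n,k,at(f,*p(u,v),z).round(4))
# disc outline fit at z=.08 in top
m=optics.masks_of("crank","top")[0]["region"].astype(np.uint8)
hsv=cv2.cvtColor(T["frame"],cv2.COLOR_BGR2HSV)
g=T["frame"].max(2); d=((g<100)).astype(np.uint8)
n,lab,st,ce=cv2.connectedComponentsWithStats(d)
i=1+np.argmax(st[1:,4]); print(st[i])
for o in("offcut","gauge"):
    r=optics.masks_of(o,"top")[0]["region"]; v,u=np.nonzero(r)
    b=cv2.boxPoints(cv2.minAreaRect(np.c_[u,v].astype(np.float32))); print(o,[at(T,*q,.048)[:2].round(3) for q in b])
E
```

```text
top nut [0.55   0.0858 0.117 ]
top knob [0.5986 0.1212 0.157 ]
top hub [0.6914 0.1312 0.1   ]
top tip [0.7528 0.0811 0.1   ]
top bolt [0.7343 0.2866 0.02  ]
top bolt2 [0.8157 0.0271 0.02  ]
top bolt3 [ 0.4958 -0.0732  0.02  ]
top bolt4 [0.4144 0.1843 0.02  ]
scene nut [0.5525 0.0849 0.117 ]
scene knob [0.601  0.1214 0.157 ]
scene hub [0.6962 0.1308 0.1   ]
scene tip [0.7559 0.087  0.1   ]
scene bolt [0.734  0.2858 0.02  ]
scene bolt2 [0.8154 0.0294 0.02  ]
scene bolt3 [ 0.4968 -0.0748  0.02  ]
scene bolt4 [0.4117 0.1844 0.02  ]
[ 262  201   77   86 2849]
offcut [array([0.55 , 0.234]), array([0.559, 0.197]), array([0.487, 0.177]), array([0.478, 0.214])]
gauge [array([ 0.606, -0.015]), array([ 0.609, -0.049]), array([ 0.516, -0.054]), array([ 0.513, -0.021])]
```

```bash
python3 -m handwheel '[{"dx":4.5,"dy":-1.9,"claw":100},{"dx":4.5,"dy":-1.9},{"dx":4.5,"dy":-1.9},{"dx":4.5,"dy":-1.9},{"dx":4.5,"dy":-1.9},{"dx":4.5,"dy":-1.9},{"dx":4.5,"dy":-1.9},{"dx":4.5,"dy":-1.9}]'
```

```text
schema error: expected keys dx, dy, dz, wx, wy, wz, claw
```

```bash
cat >> h.py <<'E'
def rel(x,y,z):
    s=monitor.observe();from scipy.spatial.transform import Rotation as Q
    R=Q.from_euler("xyz",s["tool_rot"]).as_matrix()
    print("t",s["clock"],s["position"].round(4),s["tool_rot"].round(3),"rel cm",(100*R.T@(np.array([x,y,z])-s["position"])).round(2))
E
python3 - <<'E'
from h import *
rel(.600,.121,.20)
T=optics.grab_frame("top")
f=T["frame"].max(2)
# disc: rows of dark pixels; fit circle in world z=.08 of hull
d=((f<110)).astype(np.uint8); d[:, :250]=0; d[:,345:]=0; d[:195]=0; d[295:]=0
d=cv2.morphologyEx(d,cv2.MORPH_OPEN,np.ones((3,3)))
c=max(cv2.findContours(d,0,1)[0],key=cv2.contourArea)[:,0]
P=np.array([at(T,u,v,.08)[:2] for u,v in c])
from scipy.optimize import least_squares
o=least_squares(lambda q:np.hypot(*(P-q[:2]).T)-q[2],[.55,.08,.085],loss="soft_l1",f_scale=.001).x
v=o[:2]-[.5515,.0854];print(len(P),o.round(4),"off",np.hypot(*v).round(4),"stand deg",np.degrees(np.arctan2(v[1],v[0]))-17.6)
E
```

```text
t 0.95 [ 0.181  -0.5982  0.2079] [-3.142  0.     0.294] rel cm [ 60.93 -56.71   0.79]
264 [0.5407 0.0859 0.0817] off 0.0109 stand deg 159.63875736843468
```

```bash
python3 -m handwheel '[{"dx":4.5,"dy":-2.2,"dz":0,"wx":0,"wy":0,"wz":0,"claw":100},{"dx":4.5,"dy":-2.2,"dz":0,"wx":0,"wy":0,"wz":0,"claw":100},{"dx":4.5,"dy":-2.2,"dz":0,"wx":0,"wy":0,"wz":0,"claw":100},{"dx":4.5,"dy":-2.2,"dz":0,"wx":0,"wy":0,"wz":0,"claw":100},{"dx":4.5,"dy":-2.2,"dz":0,"wx":0,"wy":0,"wz":0,"claw":100},{"dx":4.5,"dy":-2.2,"dz":0,"wx":0,"wy":0,"wz":0,"claw":100},{"dx":4.5,"dy":-2.2,"dz":0,"wx":0,"wy":0,"wz":0,"claw":100},{"dx":4.5,"dy":-2.2,"dz":0,"wx":0,"wy":0,"wz":0,"claw":100}]'; python3 -c "
from h import *
rel(.6,.121,.2)"
```

```text
clock: 2.0
position: [0.4757, -0.3244, 0.2081]
tool_rot: [3.141, -0.0, 0.294]
force: [1.9, -0.7, 0.0]
grip_width: 0.0851
finger_force: 0.0
t 2.0 [ 0.4757 -0.3244  0.2081] [ 3.141 -0.     0.294] rel cm [ 24.79 -39.03   0.8 ]
```

```bash
python3 -m handwheel '[{"dx":3,"dy":-4.8,"dz":0,"wx":0,"wy":0,"wz":0,"claw":100},{"dx":3,"dy":-4.8,"dz":0,"wx":0,"wy":0,"wz":0,"claw":100},{"dx":3,"dy":-4.8,"dz":0,"wx":0,"wy":0,"wz":0,"claw":100},{"dx":3,"dy":-4.8,"dz":0,"wx":0,"wy":0,"wz":0,"claw":100},{"dx":3,"dy":-4.8,"dz":0,"wx":0,"wy":0,"wz":0,"claw":100},{"dx":3,"dy":-4.8,"dz":0,"wx":0,"wy":0,"wz":0,"claw":100},{"dx":3,"dy":-4.8,"dz":0,"wx":0,"wy":0,"wz":0,"claw":100},{"dx":0,"dy":0,"dz":0,"wx":0,"wy":0,"wz":0,"claw":100}]'; python3 -c "
from h import *
rel(.6,.121,.116)"
```

```text
clock: 3.0
position: [0.5786, 0.062, 0.2077]
tool_rot: [-3.14, -0.001, 0.3]
force: [-0.7, -0.2, 0.2]
grip_width: 0.0853
finger_force: 0.0
t 3.0 [0.5786 0.062  0.2077] [-3.14e+00 -1.00e-03  3.00e-01] rel cm [ 3.78 -4.99  9.19]
```

```bash
python3 -m handwheel '[{"dx":1.9,"dy":-2.5,"dz":0,"wx":0,"wy":0,"wz":0,"claw":100},{"dx":1.9,"dy":-2.5,"dz":0,"wx":0,"wy":0,"wz":0,"claw":100},{"dx":0,"dy":0,"dz":2.5,"wx":0,"wy":0,"wz":0,"claw":90},{"dx":0,"dy":0,"dz":2.5,"wx":0,"wy":0,"wz":0,"claw":80},{"dx":0,"dy":0,"dz":2.5,"wx":0,"wy":0,"wz":0,"claw":80},{"dx":0,"dy":0,"dz":1.6,"wx":0,"wy":0,"wz":0,"claw":80},{"dx":0,"dy":0,"dz":0,"wx":0,"wy":0,"wz":0,"claw":80}]' 20; python3 - <<'E'
from h import *
rel(.6,.121,.116)
f=optics.grab_frame("top");g=optics.grab_frame("scene")
a=f["frame"][95:325,180:400];b=g["frame"][135:345,250:470]
cv2.imwrite("pics/b.png",np.hstack([cv2.resize(a,(400,418)),cv2.resize(b,(400,418))]))
E
```

```text
clock: 3.88
position: [0.5998, 0.1154, 0.1162]
tool_rot: [-3.142, 0.002, 0.294]
force: [-0.8, 0.4, 0.3]
grip_width: 0.0684
finger_force: 0.0
t 3.875 [0.5998 0.1154 0.1162] [-3.142e+00  2.000e-03  2.940e-01] rel cm [ 0.18 -0.53  0.02]
```

View pics/b.png

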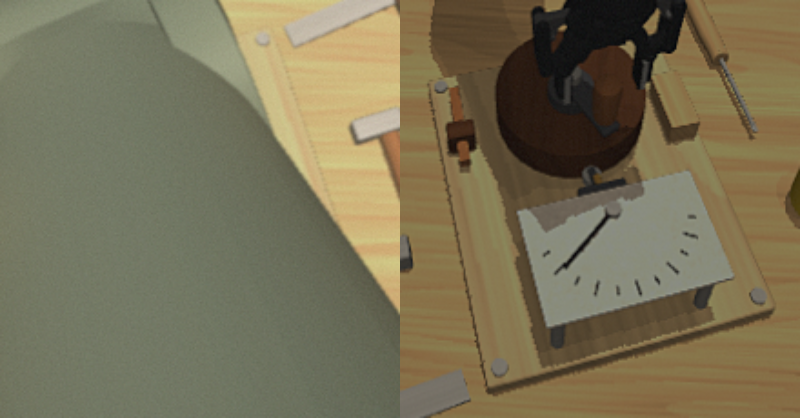

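```bash
python3 -m handwheel '[{"dx":0.1,"dy":-0.5,"dz":0,"wx":0,"wy":0,"wz":0,"claw":20},{"dx":0,"dy":0,"dz":0,"wx":0,"wy":0,"wz":0,"claw":15},{"dx":0,"dy":0,"dz":0,"wx":0,"wy":0,"wz":0,"claw":15},{"dx":0,"dy":0,"dz":0,"wx":0,"wy":0,"wz":0,"claw":15},{"dx":0,"dy":0,"dz":0,"wx":0,"wy":0,"wz":0,"claw":15},{"dx":0,"dy":0,"dz":0,"wx":0,"wy":0,"wz":0,"claw":15}]' 25
cat >> h.py <<'E'
def needle():
    g=optics.grab_frame("scene");fr=g["frame"].max(2)
    yaw=np.radians(17.6);best=None
    C=np.array([.5515,.0854]);ex=np.array([np.cos(yaw),np.sin(yaw)]);hub=C+.1497*ex+[.002,0]
    blur=cv2.GaussianBlur(fr,(3,3),0).astype(np.float32);A=np.arange(-1.5,1.5,.01);s=[]
    for a in A:
        d=np.array([np.cos(a+yaw),np.sin(a+yaw)])
        uv=np.array([pix(g,[*(hub+r*d),.1]) for r in np.linspace(.015,.068,30)],np.float32)
        s.append(cv2.remap(blur,uv[:,0].reshape(-1,1),uv[:,1].reshape(-1,1),1).mean())
    s=np.array(s);i=s.argmin();w=np.clip(s[max(0,i-8):i+9].max()-s,0,None)*(abs(A-A[i])<.08)
    P=monitor.observe();k=P["position"][:2]-C;ang=np.degrees(np.arctan2(k[1],k[0]))-17.6
    print("needle",((w*A).sum()/w.sum()).round(3),"min",s.min().round(),"med",np.median(s).round(),"crank deg",ang.round(1),"r",np.hypot(*k).round(4),"F",P["force"].round(1),"t",P["clock"])
    return g
E
python3 - <<'E'
from h import *
needle(); s=monitor.observe(); print(s["tool_rot"])
E
```

```text
clock: 4.72
position: [0.6003, 0.1209, 0.1175]
tool_rot: [3.142, -0.001, 0.294]
force: [0.3, -0.1, 5.9]
grip_width: 0.0274
finger_force: 24.8
needle -0.95 min 40.0 med 140.0 crank deg 18.5 r 0.0603 F [0.9 0.7 6.5] t 4.775
[ 3.14154143e+00 -1.34468644e-03  2.93719020e-01]
```

```bash
cat >> h.py <<'E'
def plan(n,step):
    s=monitor.observe();k=s["position"][:2]-[.5515,.0854];a=np.arctan2(k[1],k[0])-s["tool_rot"][2]
    A=a+np.radians(step)*np.arange(n+1);x=6*np.cos(A);y=-6*np.sin(A)
    x[0],y[0]=100*np.hypot(*k)*np.array([np.cos(a),-np.sin(a)])
    print(np.c_[np.diff(x),np.diff(y)].round(2).tolist())
E
python3 -c "
from h import *
plan(24,-9)"
```

```text
[[0.21, 0.92], [0.09, 0.94], [-0.05, 0.94], [-0.2, 0.92], [-0.34, 0.88], [-0.47, 0.81], [-0.6, 0.73], [-0.7, 0.63], [-0.79, 0.51], [-0.86, 0.38], [-0.91, 0.24], [-0.94, 0.09], [-0.94, -0.05], [-0.92, -0.2], [-0.88, -0.34], [-0.81, -0.47], [-0.73, -0.6], [-0.63, -0.7], [-0.51, -0.79], [-0.38, -0.86], [-0.24, -0.91], [-0.09, -0.94], [0.05, -0.94], [0.2, -0.92]]
```

```bash
python3 -m handwheel '[{"dx":0.21,"dy":0.92,"dz":-0.1,"wx":0,"wy":0,"wz":0,"claw":15},{"dx":0.09,"dy":0.94,"dz":0,"wx":0,"wy":0,"wz":0,"claw":15},{"dx":-0.05,"dy":0.94,"dz":0,"wx":0,"wy":0,"wz":0,"claw":15},{"dx":-0.2,"dy":0.92,"dz":0,"wx":0,"wy":0,"wz":0,"claw":15}]'; python3 - <<'E'
from h import *
needle();plan(8,-9)
E
```

```text
clock: 5.28
position: [0.6117, 0.0852, 0.1178]
tool_rot: [-3.141, -0.001, 0.294]
force: [5.2, 3.7, -6.3]
grip_width: 0.027
finger_force: 26.0
needle -0.619 min 46.0 med 140.0 crank deg -19.6 r 0.0602 F [ 4.9 -2.  -3.7] t 5.325
[[-0.39, 0.86], [-0.5, 0.8], [-0.62, 0.71], [-0.72, 0.6], [-0.81, 0.48], [-0.87, 0.35], [-0.92, 0.21], [-0.94, 0.06]]
```

```bash
python3 -m handwheel '[{"dx":-0.36,"dy":0.87,"dz":0,"wx":0,"wy":0,"wz":0,"claw":15},{"dx":-0.5,"dy":0.8,"dz":0,"wx":0,"wy":0,"wz":0,"claw":15},{"dx":-0.62,"dy":0.71,"dz":0,"wx":0,"wy":0,"wz":0,"claw":15},{"dx":-0.72,"dy":0.6,"dz":0,"wx":0,"wy":0,"wz":0,"claw":15},{"dx":-0.81,"dy":0.48,"dz":0,"wx":0,"wy":0,"wz":0,"claw":15},{"dx":-0.87,"dy":0.35,"dz":0,"wx":0,"wy":0,"wz":0,"claw":15},{"dx":-0.92,"dy":0.21,"dz":0,"wx":0,"wy":0,"wz":0,"claw":15},{"dx":-0.94,"dy":0.06,"dz":0,"wx":0,"wy":0,"wz":0,"claw":15}]'; python3 - <<'E'
from h import *
needle();plan(8,-9)
E
```

```text
clock: 6.32
position: [0.568, 0.0278, 0.1177]
tool_rot: [3.14, -0.0, 0.292]
force: [4.7, -5.8, -6.3]
grip_width: 0.0269
finger_force: 26.2
needle 0.585 min 37.0 med 138.0 crank deg -92.9 r 0.0599 F [ 1.3 -6.5 -1.4] t 6.375
[[-0.94, -0.1], [-0.91, -0.25], [-0.86, -0.39], [-0.78, -0.52], [-0.69, -0.64], [-0.59, -0.74], [-0.46, -0.82], [-0.33, -0.88]]
```

```bash
python3 -m handwheel '[{"dx":-0.94,"dy":-0.1,"dz":0,"wx":0,"wy":0,"wz":0,"claw":15},{"dx":-0.91,"dy":-0.25,"dz":0,"wx":0,"wy":0,"wz":0,"claw":15},{"dx":-0.86,"dy":-0.39,"dz":0,"wx":0,"wy":0,"wz":0,"claw":15}]'; python3 - <<'E'
from h import *
needle();plan(8,-9)
E
```

```text
clock: 6.75
position: [0.5392, 0.0269, 0.1177]
tool_rot: [3.14, 0.001, 0.292]
force: [1.6, -7.3, -3.6]
grip_width: 0.0269
finger_force: 26.4
needle 0.901 min 36.0 med 137.0 crank deg -120.7 r 0.0596 F [-2.2 -8.   0.5] t 6.8
[[-0.8, -0.5], [-0.68, -0.65], [-0.57, -0.75], [-0.45, -0.83], [-0.32, -0.89], [-0.17, -0.93], [-0.03, -0.94], [0.12, -0.93]]
```

```bash
python3 -m handwheel '[{"dx":-0.78,"dy":-0.52,"dz":0,"wx":0,"wy":0,"wz":0,"claw":15},{"dx":-0.69,"dy":-0.64,"dz":0,"wx":0,"wy":0,"wz":0,"claw":15}]'; python3 - <<'E'
from h import *
needle();plan(8,-9)
E
```

```text
clock: 7.05
position: [0.5214, 0.0339, 0.1177]
tool_rot: [3.14, 0.002, 0.292]
force: [-1.2, -6.6, -1.9]
grip_width: 0.0264
finger_force: 26.6
needle 0.989 min 36.0 med 136.0 crank deg -139.2 r 0.0595 F [-5.4 -6.7  1.1] t 7.1
[[-0.6, -0.72], [-0.44, -0.83], [-0.31, -0.89], [-0.16, -0.93], [-0.02, -0.94], [0.13, -0.93], [0.27, -0.9], [0.41, -0.85]]
```

```bash
python3 -m handwheel '[{"dx":-0.59,"dy":-0.74,"dz":0,"wx":0,"wy":0,"wz":0,"claw":15},{"dx":-0.46,"dy":-0.82,"dz":0,"wx":0,"wy":0,"wz":0,"claw":15},{"dx":-0.33,"dy":-0.88,"dz":0,"wx":0,"wy":0,"wz":0,"claw":15}]'; python3 - <<'E'
from h import *
needle();plan(8,-9)
E
```

```text
clock: 7.48
position: [0.5009, 0.054, 0.1176]
tool_rot: [3.141, 0.002, 0.293]
force: [-0.6, -3.4, -1.9]
grip_width: 0.0268
finger_force: 26.6
needle 0.902 min 36.0 med 136.0 crank deg -167.2 r 0.0594 F [-5.9 -0.4  0.4] t 7.525
[[-0.2, -0.92], [-0.0, -0.94], [0.15, -0.93], [0.29, -0.9], [0.43, -0.84], [0.55, -0.76], [0.66, -0.67], [0.76, -0.55]]
```

```bash
python3 -m handwheel '[{"dx":-0.2,"dy":-0.92,"dz":0,"wx":0,"wy":0,"wz":0,"claw":15},{"dx":0,"dy":-0.94,"dz":0,"wx":0,"wy":0,"wz":0,"claw":15},{"dx":0.15,"dy":-0.93,"dz":0,"wx":0,"wy":0,"wz":0,"claw":15}]'; python3 - <<'E'
from h import *
needle();plan(8,9)
E
```

```text
clock: 7.9
position: [0.4922, 0.0812, 0.1176]
tool_rot: [3.141, 0.003, 0.293]
force: [-4.8, -2.5, -1.2]
grip_width: 0.0269
finger_force: 26.7
needle 0.59 min 36.0 med 136.0 crank deg -195.1 r 0.0593 F [-6.9  2.1 -1.7] t 7.95
[[-0.22, 0.91], [-0.01, 0.94], [0.13, 0.93], [0.28, 0.9], [0.41, 0.85], [0.54, 0.77], [0.66, 0.68], [0.75, 0.57]]
```

```bash
python3 -m handwheel '[{"dx":-0.15,"dy":0.92,"dz":0,"wx":0,"wy":0,"wz":0,"claw":15},{"dx":0,"dy":0.94,"dz":0,"wx":0,"wy":0,"wz":0,"claw":15},{"dx":0.13,"dy":0.93,"dz":0,"wx":0,"wy":0,"wz":0,"claw":15},{"dx":0.28,"dy":0.9,"dz":0,"wx":0,"wy":0,"wz":0,"claw":15},{"dx":0.41,"dy":0.85,"dz":0,"wx":0,"wy":0,"wz":0,"claw":15},{"dx":0.25,"dy":0.38,"dz":0,"wx":0,"wy":0,"wz":0,"claw":15},{"dx":0,"dy":0,"dz":0,"wx":0,"wy":0,"wz":0,"claw":15},{"dx":0,"dy":0,"dz":0,"wx":0,"wy":0,"wz":0,"claw":15}]'; python3 - <<'E'
from h import *
needle();plan(1,1);plan(1,2)
E
```

```text
clock: 8.95
position: [0.5163, 0.0373, 0.1178]
tool_rot: [3.142, 0.0, 0.294]
force: [-1.4, -2.9, -8.4]
grip_width: 0.0269
finger_force: 26.0
needle 0.991 min 36.0 med 136.0 crank deg -143.9 r 0.0596 F [-2.4 -2.5 -7.9] t 9.0
[[0.03, 0.11]]
[[0.1, 0.19]]
```

```bash
python3 -m handwheel '[{"dx":0.06,"dy":0.09,"dz":0.1,"wx":0,"wy":0,"wz":0,"claw":15},{"dx":0,"dy":0,"dz":0,"wx":0,"wy":0,"wz":0,"claw":15},{"dx":0,"dy":0,"dz":0,"wx":0,"wy":0,"wz":0,"claw":15},{"dx":0,"dy":0,"dz":0,"wx":0,"wy":0,"wz":0,"claw":15}]'; python3 -c "
from h import *
needle()"; python3 -m handwheel '[{"dx":0,"dy":0,"dz":0,"wx":0,"wy":0,"wz":0,"claw":40},{"dx":0,"dy":0,"dz":0,"wx":0,"wy":0,"wz":0,"claw":65},{"dx":0,"dy":0,"dz":0,"wx":0,"wy":0,"wz":0,"claw":65},{"dx":0,"dy":0,"dz":0,"wx":0,"wy":0,"wz":0,"claw":65}]'; python3 -c "
from h import *
needle()"
```

```text
clock: 9.5
position: [0.5178, 0.0363, 0.1175]
tool_rot: [3.141, -0.001, 0.294]
force: [-2.9, -4.3, 5.4]
grip_width: 0.0268
finger_force: 27.3
needle 0.995 min 36.0 med 136.0 crank deg -142.1 r 0.0595 F [-3.  -5.9  5.1] t 9.55
clock: 10.05
position: [0.5175, 0.0367, 0.1169]
tool_rot: [-3.142, -0.0, 0.294]
force: [0.3, -0.6, -0.9]
grip_width: 0.0555
finger_force: 0.0
needle 0.99 min 36.0 med 136.0 crank deg -142.6 r 0.0595 F [-1.  -0.9  0. ] t 10.1
```

Now rise straight up and back away so that the top camera sees the stand.

```bash
python3 -m handwheel '[{"dx":0,"dy":0,"dz":-2,"wx":0,"wy":0,"wz":0,"claw":65},{"dx":0,"dy":0,"dz":-3,"wx":0,"wy":0,"wz":0,"claw":65},{"dx":0,"dy":0,"dz":-4,"wx":0,"wy":0,"wz":0,"claw":65},{"dx":0,"dy":4,"dz":0,"wx":0,"wy":0,"wz":0,"claw":65},{"dx":0,"dy":5,"dz":0,"wx":0,"wy":0,"wz":0,"claw":65},{"dx":0,"dy":5,"dz":0,"wx":0,"wy":0,"wz":0,"claw":65},{"dx":0,"dy":5,"dz":0,"wx":0,"wy":0,"wz":0,"claw":65},{"dx":0,"dy":5,"dz":0,"wx":0,"wy":0,"wz":0,"claw":65}]'; python3 -m handwheel '[{"dx":0,"dy":5,"dz":0,"wx":0,"wy":0,"wz":0,"claw":65},{"dx":0,"dy":5,"dz":0,"wx":0,"wy":0,"wz":0,"claw":65},{"dx":0,"dy":5,"dz":0,"wx":0,"wy":0,"wz":0,"claw":65},{"dx":0,"dy":0,"dz":0,"wx":0,"wy":0,"wz":0,"claw":65},{"dx":0,"dy":0,"dz":0,"wx":0,"wy":0,"wz":0,"claw":65}]'; python3 - <<'E'
from h import *
g=needle();T=optics.grab_frame("top")
cv2.imwrite("pics/c.png",np.hstack([cv2.resize(T["frame"][95:325,180:400],(400,418)),cv2.resize(g["frame"][135:345,250:470],(400,418))]))
f=T["frame"].max(2)
d=((f<110)).astype(np.uint8); d[:, :250]=0; d[:,345:]=0; d[:195]=0; d[295:]=0
d=cv2.morphologyEx(d,cv2.MORPH_OPEN,np.ones((3,3)))
c=max(cv2.findContours(d,0,1)[0],key=cv2.contourArea)[:,0]
P=np.array([at(T,u,v,.08)[:2] for u,v in c])
from scipy.optimize import least_squares
o=least_squares(lambda q:np.hypot(*(P-q[:2]).T)-q[2],[.55,.08,.085],loss="soft_l1",f_scale=.001).x
v=o[:2]-[.5515,.0854];print(o.round(4),np.degrees(np.arctan2(v[1],v[0]))-17.6, "half-difference to start dir",np.degrees(np.arctan2(o[1]-.0859,o[0]-.5407))-17.6)
E
```

```text
clock: 11.1
position: [0.5872, -0.1947, 0.2069]
tool_rot: [-3.142, -0.0, 0.294]
force: [0.2, 0.7, -0.1]
grip_width: 0.0554
finger_force: 0.0
clock: 11.72
position: [0.6302, -0.3361, 0.2064]
tool_rot: [-3.141, 0.0, 0.294]
force: [0.3, 0.7, -0.1]
grip_width: 0.0556
finger_force: 0.0
needle 0.99 min 36.0 med 134.0 crank deg -97.0 r 0.4283 F [-0.7 -0.8  0.7] t 11.775
[0.5598 0.086  0.0748] -13.201547579150137 half-difference to start dir -17.193568388580783
```

View pics/c.png

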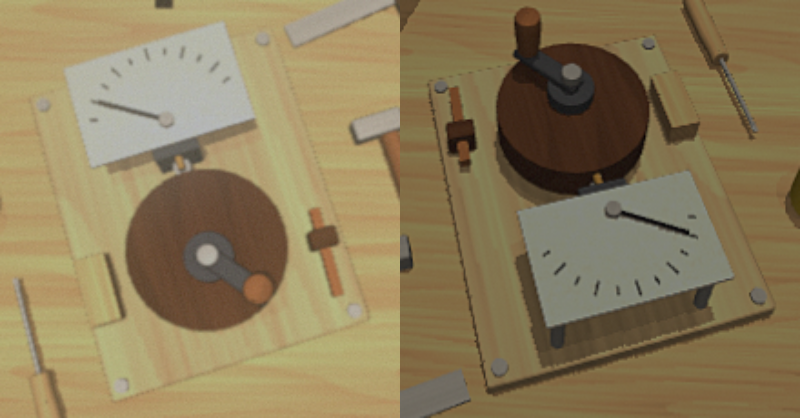

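```bash
python3 -c "
from workcell import job_done
print(job_done())"
```

```text
the job is handed in; nothing more can be done
None
```

I handed the job in with the blank's high spot at the brass pointer: the needle rests at about +0.99, at the anticlockwise end of its swing. I found the spot by turning slowly through the peak and back rather than a full turn. The knob is released, the arm is clear, and the block and gauge look unmoved. It took about 12 s of the 48 s allowed.

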